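# Slide a thin steel template off the table edge and put it away in the drawer

### The arm

A 7-joint arm with a two-finger parallel gripper is mounted at the origin on the work surface; the furniture and walls round the work are solid. World frame = base frame: x ahead of the robot, y to its left, z up, the work surface at z = 0. Lengths are in m, angles in rad, forces in N, time in s.
With the tool pointing down it reaches from about 0.4 to 0.85 m from the base axis. Payload 10.4 kg.
Tool frame: the origin (TCP) lies on the centre line of the jaws, within the pads' length; the fingertips stand 8 mm ahead of it and the grasp point (between the pads) lies 11 mm behind it (bot.nose_length is the distance from the TCP to the fingertips, in m); z points along the fingers, x is the direction in which the jaws open and shut, and the axes are right-handed (so a half turn about z gives the same grasp; the last joint's range is limited). The gripper opens to 87 mm and grips with 3 to 60 N. Pads are 19 mm wide; open, the fingers measure 117 mm over their backs; the gripper's body (75 mm by 190 mm) begins 51 mm behind the grasp point.
Start: joints at [-1.2, 0.332, -0.065, 1.46, 0.022, 1.35, -0.088], TCP at [0.24, 0.577, 0.231] pointing down, gripper open.
Joint ranges: [-2.6, 2.6], [-0.5, 2.12], [-1.47, 1.34], [0.16, 2.42], [-1.27, 4.41], [0.06, 2.06], [-2.6, 2.6]. Speed limits (rad/s): [2.22, 2.22, 2.79, 2.79, 3.14, 3.14, 3.14].

### API

Orientations are given as a 3x3 rotation matrix whose columns are the frame's x, y, z axes.
In Python, from bench import bot gives the robot as it stands.
- The arm moves only by the tool jog_arm, never from a script. Its argument "motion" is a list of rows, each a list of 7 numbers: the shift along the tool's x, y, z in m, then the turn, a rotation vector about the tool's x, y, z in rad, then the closure, from 0 (fully open) to 1 (shut). In form: [[tx, ty, tz, rx, ry, rz, gripper], ...]. A call has 1 to 8 rows; each row is the pose to reach, as a shift and turn from the pose commanded when the call began, along the tool's axes at that moment; what a row does not reach only later rows make up. A row lasts 1/10 s, in which the tool goes at most 50 mm and 8.59 degrees, less where a joint would pass 70% of its speed; a pose out of reach is approached as far as the arm can. A call with a gripper value outside its range is refused whole. The fingers move at their own pace and stop on an object; "newtons" is the grip in N (left out, the last holds). Time passes only in rows, so rows that repeat a pose let the fingers close. It gives the time, the measured TCP pose, the force and the opening at its end, in the units of the state.
- bot.observe(): the state, without advancing time (a new reading comes with each control period).
- bot.read_camera(name): name is "scene" or "top"; returns a dict with "frame" (480x640x3 uint8, red, green, blue), "fx", "fy", "cx", "cy" (pixels), "k1" (the pictures are not rectified: a ray, as slopes to the right and down, at radius r is drawn at 1 + k1 r^2 times it, then the intrinsics apply), "world_from_camera" (4x4, takes a point from camera to world coordinates). Camera axes: x right, y up, looking along -z (the intrinsics and any distortion apply to the point x, -y, -z); pixel columns grow to the right and rows downward; lengths in m; the calibration is good to about 2 mm. A picture is of the moment at which its call begins. There is no depth.
- bot.finish_job(): hands the job in, once; it reports no verdict.
The state is a dict: "time": time; "joint_positions": joint angles; "qd": joint speeds; "effort": joint torques, N m; "tcp_pos": TCP position; "ee_rot": TCP orientation; "wrist_force": force on the tool from outside, world axes, zero at the start; "moment": the same for the moment, N m; "grip_width": finger opening in m.
Only numpy, scipy, OpenCV 4.12 (cv2) and the standard library are available. Lean on these libraries where they do the work, as an engineer would, in place of code of your own. Each camera call takes 0.05 s, during which the arm holds its last target.

### The job

Put the thin steel marking template away in the open top drawer of the little plywood cabinet, and push that drawer fully shut. The sheet is too thin to be picked up where it lies, so first slide it flat across the table until about a third of its length sticks out over the far table edge, then grip that overhanging end from above by its two long sides. Lay it flat in the drawer, do not drop it in from above the cabinet, do not let it fall off the table, and leave the spray bottle and the bowl of shards where they stand.

Things in the scene. Friction and masses are not known exactly. Their poses are not given: they have to be found in the camera images.
- template_center (a point): Centre (half-way up) of the marking template: loose flat bare-steel sheet 120 x 45 x 2 mm, 85 g, rounded corners, hanging hole near one end, half-round cut-out in the middle of one long side, engraved graduations along the other. Lies flat on the table top (z = 0), its length within 0.25 rad of square to the far table edge. x axis along its length, y across its width, z up.
- template_end_a (a point): Middle of the template's short end beside the hanging hole, 60 mm from its centre along its +x; at the start the end nearer the far table edge. The long sides are straight and parallel for 45 mm from either end. A shut fingertip pressed on the sheet's middle (5 to 20 N) drags it along (pressed far behind the middle it may slew); it rests securely while its centre is over the table.
- template_end_b (a point): Middle of the template's other short end, 60 mm from its centre along its -x, half-way up the sheet.
- table_edge (a point): Point on the far edge of the table, at table-top height. Its x axis points level outwards, square to the edge (about 15 degrees left of straight ahead of the robot); its y axis runs along the straight edge, which is in reach for 0.2 m and more either side of the template. The table top is 26 mm thick; past the edge there is only the floor, far below. It never moves.
- drawer_floor (a point): Centre of the top drawer's inner floor, 133 mm above the table; travels with the drawer. x axis into the cabinet (the drawer slides out along -x), y across. Floor 140 (x) x 228 (y) mm; front board 43 mm and side walls 34 mm above it. The strip not under the cabinet's top runs from 70 mm in front (-x) of this point inwards for the drawer's opening less 9 mm (about 96 to 109 mm).
- drawer_front (a point): Middle of the outer face of the top drawer's front board, 152 mm above the table; travels with the drawer, same axes as drawer_floor. The board is 250 mm wide (y), 8 mm thick and reaches 24 mm above and below this point. A brass knob 21 mm across stands out 17 mm at its middle. Shut, the board's face is level with the cabinet's front.
- drawer_cabinet_drawer_3 (a joint): Opening of the top drawer in m: 0 fully shut, 0.12 fully out; starts about 0.11 open, slides easily (about 1 N), stays where it is left. It is in a three-drawer plywood cabinet (the lower two start shut) 186 mm deep, 270 mm wide, flat top 186 mm above the table, standing fixed right of the template; place and yaw vary.
- template: The same marking template; this is the centre of its underside, with the same axes.
- spray_bottle: Tall clear spray bottle with a grey trigger head, about 72 x 84 mm and 255 mm high, standing loose on the table to the left of the template; origin at the centre of its underside. Bystander.
- shard_bowl: Small round greenish bowl with tile shards, 107 mm across and 40 mm high, standing loose on the table just left of the template; origin at the centre of its underside. Bystander.
Not all that is in view belongs to the job. What is meant by the template is not green, and is the larger of those in its own colour.

How it is judged:
On the way, in this order (a step that is already met when the one before it is completed fails the run):
1. the template lies flat on the table with one short end at least 25 mm out past the far table edge (height (world z) of template_center between -0.003 and 0.006 m and angle between template_center's own z axis and vertical below 0.08 rad and x of any of template_end_a, template_end_b in the frame of table_edge above 0.025 m), for 0.2 s.
2. the template is lifted in the fingers, more than 50 mm above the table (height (world z) of template_center above 0.05 m and contact force between the fingers and template above 0.5 N), for 0.2 s.
At the end, for the whole second after the job is handed in: The top drawer is shut to within 6 mm, and the template lies flat (within 0.15 rad) and at rest on that drawer's floor, its centre no more than 12 mm above the floor, released (value of joint drawer_cabinet_drawer_3 below 0.006 m and z of template_center in the frame of drawer_floor between -0.004 and 0.012 m and x of template_center in the frame of drawer_floor between -0.07 and 0.07 m and y of template_center in the frame of drawer_floor between -0.114 and 0.114 m and angle between template_center's own z axis and vertical below 0.15 rad and linear speed of template below 0.02 m/s and contact force between the fingers and template below 0.01 N); the robot touches nothing.
It fails at once if the template falls off the table (its centre more than 40 mm below the table top) (height (world z) of template_center below -0.04 m).
It fails at once if the template is let go while its centre is more than 190 mm above the table, which is above the cabinet's top (height (world z) of template_center above 0.19 m and contact force between the fingers and template below 0.01 N).
It fails at once if the spray bottle or the bowl of shards is shifted by more than 30 mm (distance of any of spray_bottle, shard_bowl from where it was at the start of the episode above 0.03 m).
It also fails if it takes over 58 s, if anything falls off the work surface, if the arm or the gripper's body presses on something with over 40 N, if the wrist force passes 120 N, or if a joint passes its speed limit or range.

## Working session

There is one attempt and no reset: what is moved stays moved. The work goes in short steps, Python scripts to look and compute and a tool call to move; the robot and the scene stay as the last step left them, time stands still between calls to the robot, and variables do not carry over. Pictures are saved under pics/ and viewed, and the job is handed in when it is done.

Besides the shell and the picture viewer there is one more tool, called by a JSON object that holds its "api" and its "payload", one argument or row to a line. jog_arm: Moves the arm, as the interface text tells. Its arguments: {"type":"object","properties":{"motion":{"type":"array"},"newtons":{"type":"number"}},"required":["motion"]}

```bash
mkdir -p pics; ls; python3 - <<'E'
from bench import bot
import cv2,numpy as np
s=bot.observe();print({k:np.round(v,3).tolist() for k,v in s.items()}, bot.nose_length)
for n in("scene","top"):
    c=bot.read_camera(n);print(n,c["fx"],c["fy"],c["cx"],c["cy"],c["k1"]);print(np.round(c["world_from_camera"],3))
    cv2.imwrite(f"pics/{n}0.png",c["frame"][...,::-1])
E
```

```text
pics
{'time': 0.0, 'joint_positions': [-1.2, 0.333, -0.065, 1.461, 0.022, 1.35, -0.088], 'qd': [-0.0, -0.003, 0.001, -0.002, -0.0, -0.0, -0.001], 'effort': [0.0, -62.325, 0.025, -38.989, -0.061, 0.04, 0.0], 'tcp_pos': [0.24, 0.577, 0.23], 'ee_rot': [[0.384, 0.923, -0.001], [0.923, -0.384, -0.001], [-0.001, 0.0, -1.0]], 'wrist_force': [-0.401, 0.123, 0.846], 'moment': [-0.003, -0.037, -0.004], 'grip_width': 0.087} 0.008
scene 493.2684955831221 493.2684955831221 319.42418812481014 243.06535001960032 -0.0572931186812238
[[ 0.818  0.225 -0.529 -0.211]
 [-0.575  0.326 -0.75  -0.975]
 [ 0.004  0.918  0.396  0.661]
 [ 0.     0.     0.     1.   ]]
top 537.0455236581945 537.0455236581945 318.90814329796746 237.90713530923264 -0.021491756297815415
[[ 0.014  0.989 -0.147  0.304]
 [-1.     0.011 -0.019  0.041]
 [-0.017  0.147  0.989  1.409]
 [ 0.     0.     0.     1.   ]]
```

View pics/scene0.png

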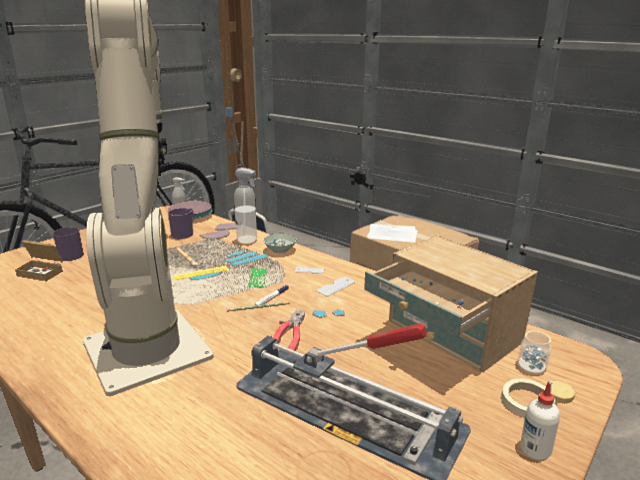

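View pics/top0.png

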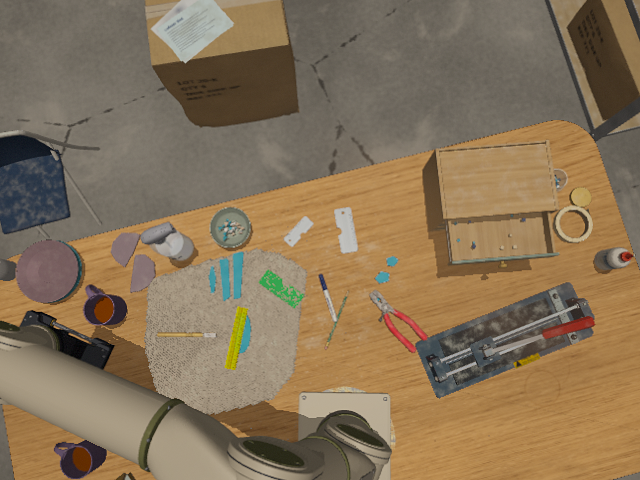

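The top view shows the larger grey sheet (template) at about (346,230) and a smaller lookalike at (298,231). The bowl is at (230,228), and the table's far edge runs from about (190,210) to (400,160). The cabinet's top is at (500,175) and the open drawer at (500,240). I'll zoom in next.

```bash
cat > h.py <<'E'
import numpy as np,cv2
def ray(c,uv):
    K=np.array([[c["fx"],0,c["cx"]],[0,c["fy"],c["cy"]],[0,0,1]])
    p=cv2.undistortPoints(np.array(uv,float).reshape(-1,1,2),K,np.array([c["k1"],0,0,0,0.])).reshape(-1,2)
    T=c["world_from_camera"]
    d=np.c_[p[:,0],-p[:,1],-np.ones(len(p))]@T[:3,:3].T
    return T[:3,3],d
def onz(c,uv,z):
    o,d=ray(c,uv);return o+d*((z-o[2])/d[:,2])[:,None]
def proj(c,P):
    T=c["world_from_camera"];q=(np.atleast_2d(P)-T[:3,3])@T[:3,:3]
    x=q[:,0]/-q[:,2];y=-q[:,1]/-q[:,2];f=1+c["k1"]*(x*x+y*y)
    return np.c_[c["fx"]*x*f+c["cx"],c["fy"]*y*f+c["cy"]]
def tri(c1,u1,c2,u2):
    o1,d1=ray(c1,u1);o2,d2=ray(c2,u2);r=[]
    for a,b in zip(d1,d2):
        A=np.c_[a,-b];t=np.linalg.lstsq(A,o2-o1,rcond=None)[0]
        p,q=o1+a*t[0],o2+b*t[1];r.append(np.r_[(p+q)/2,np.linalg.norm(p-q)])
    return np.array(r)
E
python3 - <<'E'
import cv2
t=cv2.imread("pics/top0.png");s=cv2.imread("pics/scene0.png")
cv2.imwrite("pics/tz1.png",cv2.resize(t[130:280,270:370],None,fx=4,fy=4,interpolation=cv2.INTER_CUBIC))
cv2.imwrite("pics/tz2.png",cv2.resize(t[130:280,425:575],None,fx=4,fy=4,interpolation=cv2.INTER_CUBIC))
cv2.imwrite("pics/sz2.png",cv2.resize(s[225:375,350:550],None,fx=4,fy=4,interpolation=cv2.INTER_CUBIC))
cv2.imwrite("pics/sz1.png",cv2.resize(s[220:320,230:390],None,fx=5,fy=5,interpolation=cv2.INTER_CUBIC))
E
```

```text
(no output)
```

View pics/tz1.png

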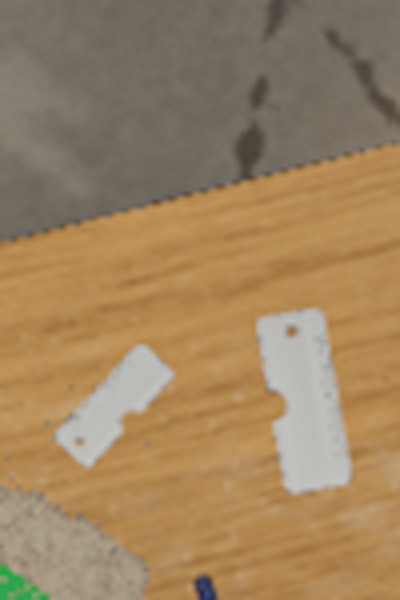

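View pics/tz2.png

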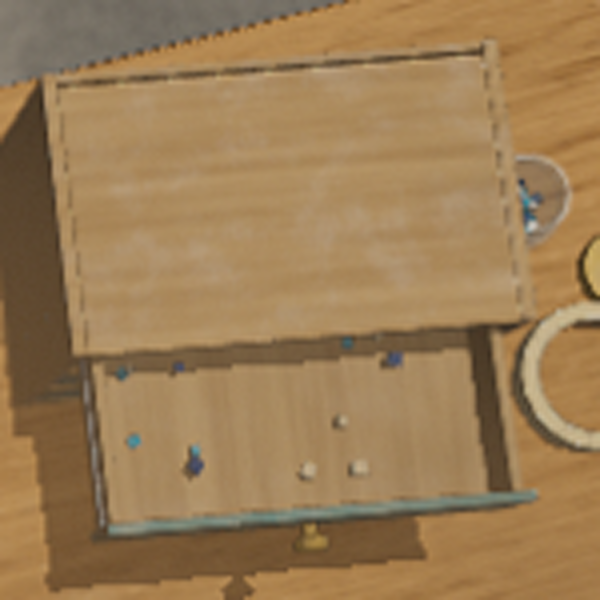

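View pics/sz2.png

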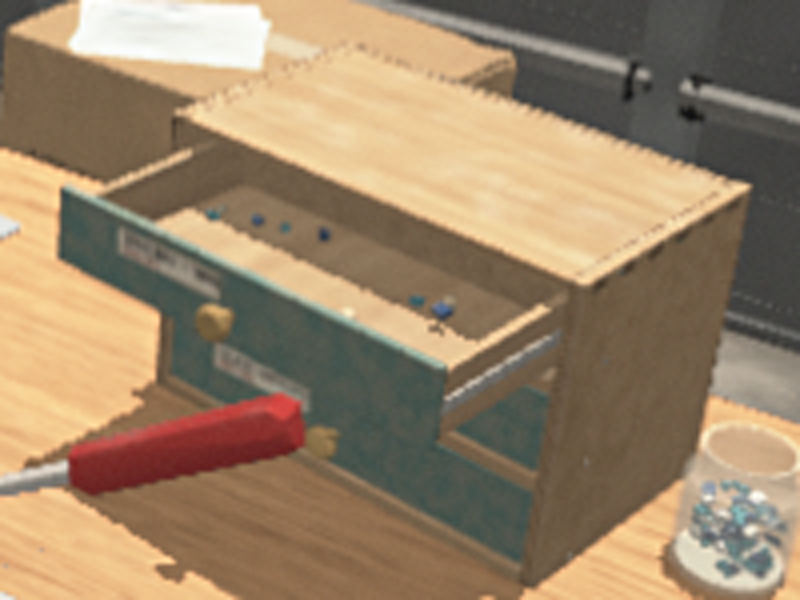

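View pics/sz1.png

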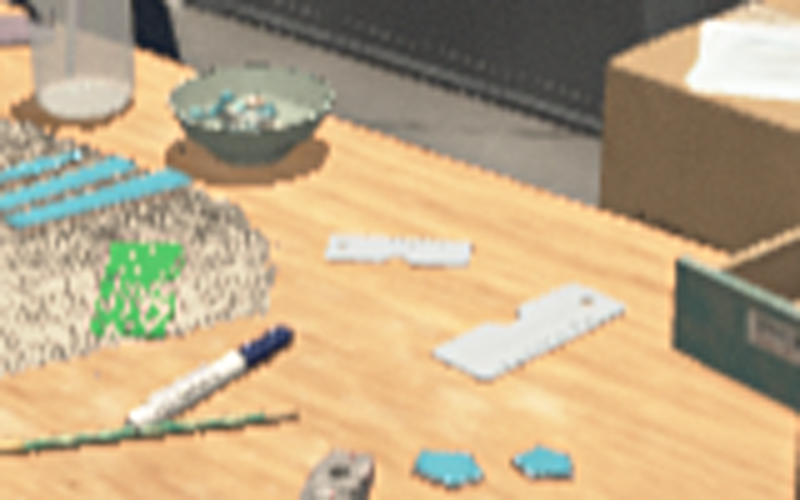

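The zooms show the template with its hanging hole toward the far edge and its cut-out on the left side. The drawer holds a few small beads. Next I'll measure from masks and picked corners in both views.

```bash
cat > meas.py <<'E'
import numpy as np,cv2
from h import *
def tmask(c,roi):
    f=cv2.cvtColor(c["frame"],cv2.COLOR_RGB2HSV);x0,y0,x1,y1=roi
    m=((f[...,1]<45)&(f[...,2]>150)).astype(np.uint8);k=np.zeros_like(m);k[y0:y1,x0:x1]=m[y0:y1,x0:x1]
    k=cv2.morphologyEx(k,cv2.MORPH_CLOSE,np.ones((3,3)))
    cs,_=cv2.findContours(k,cv2.RETR_EXTERNAL,cv2.CHAIN_APPROX_NONE)
    return max(cs,key=cv2.contourArea).reshape(-1,2).astype(float)
def template(c,roi,z=0.002):
    P=onz(c,tmask(c,roi),z)[:,:2]
    (cx,cy),(w,h),a=cv2.minAreaRect((P*1000).astype(np.float32))
    a=np.deg2rad(a)
    if w<h: a+=np.pi/2
    a=(a+np.pi/2)%np.pi-np.pi/2
    return np.array([cx,cy])/1000,sorted((w,h)),a
E
python3 - <<'E'
from bench import bot
from meas import *
t=bot.read_camera("top");s=bot.read_camera("scene")
print(template(t,(320,195,370,265)),template(s,(312,270,360,300)))
# edge in top
f=cv2.cvtColor(t["frame"],cv2.COLOR_RGB2HSV)
pts=[]
for u in range(270,430,4):
    col=f[120:260,u,1].astype(int); k=np.argmax(col>85); pts.append((u,120+k))
pts=np.array(pts,float)
p=onz(t,pts,0.0)[:,:2]
l=cv2.fitLine(p.astype(np.float32),cv2.DIST_HUBER,0,.001,.001).ravel();print("edge",l, np.rad2deg(np.arctan2(l[1],l[0])))
n=np.array([l[1],-l[0]]);n*=np.sign(n[0]);print("normal",n,np.rad2deg(np.arctan2(n[1],n[0])),"res",np.round(1000*(p-l[2:])@n,1))
# cabinet corners: pixels
def T(u,v):return (425+u/4,130+v/4)
def S(u,v):return (350+u/4,225+v/4)
top=[T(76,353),T(530,318),T(490,42),T(45,80)]
sc=[S(176,115),S(583,284),S(748,186),S(355,45)]
print("cab top FL FR BR BL",np.round(tri(t,top,s,sc),4)); print(np.round(onz(t,top,.186),4)[:,:2])
top=[T(103,534),T(537,496)];sc=[S(62,188),S(445,368)]
print("drawer front top L,R",np.round(tri(t,top,s,sc),4));print(np.round(onz(t,top,.176),4))
# template corners two view
E
```

```text
(array([ 0.53569366, -0.00169342]), [44.96466064453125, 120.5473861694336], np.float64(0.17742416939212058)) (array([5.34507263e-01, 4.21524048e-05]), [44.60374069213867, 121.47792053222656], np.float64(0.19598325633093538))
edge [ 0.25849238 -0.9660133   0.6985441  -0.00882487] -75.01937
normal [0.9660133  0.25849238] 14.980624 res [ 0.1  0.   0.   0.   0.   0.   0.   0.   0.   0.  -0.  -0.  -0.  -0.
 -0.  -0.  -0.  -0.  -0.  -0.  -0.  -0.  -0.  -0.  -0.  -0.  -0.  -0.
 -0.  -0.   0.   0.   0.   0.   0.   0.   0.   0.   0.   0.1]
cab top FL FR BR BL [[ 5.339e-01 -2.228e-01  1.848e-01  2.400e-03]
 [ 5.584e-01 -4.864e-01  1.859e-01  5.000e-04]
 [ 7.240e-01 -4.714e-01  1.860e-01  1.000e-04]
 [ 6.986e-01 -2.091e-01  1.850e-01  9.000e-04]]
[[ 0.5347 -0.2233]
 [ 0.5582 -0.4861]
 [ 0.724  -0.4714]
 [ 0.6979 -0.2086]]
drawer front top L,R [[ 0.4317 -0.2398  0.1732  0.0011]
 [ 0.4555 -0.4887  0.1761  0.0008]]
[[ 0.431  -0.2388  0.176 ]
 [ 0.4558 -0.4891  0.176 ]]
```

```bash
cat > go.py <<'E'
import sys,numpy as np
from scipy.spatial.transform import Rotation as R
from bench import bot
def go(p,yaw): # target TCP, yaw(deg) of tool x, tool down
    s=bot.observe();M=np.array(s["ee_rot"]);c,d=np.cos(np.deg2rad(yaw)),np.sin(np.deg2rad(yaw))
    G=np.array([[c,d,0],[d,-c,0],[0,0,-1.]])
    print("t",round(s["time"],2),"pos",np.round(s["tcp_pos"],4),"yaw",round(np.rad2deg(np.arctan2(M[1,0],M[0,0])),2),"F",np.round(s["wrist_force"],1),"w",round(s["grip_width"],4),"j",np.round(s["joint_positions"],2))
    print("shift",np.round(M.T@(np.array(p)-s["tcp_pos"]),4),"turn",np.round(R.from_matrix(M.T@G).as_rotvec(),4))
if __name__=="__main__": a=list(map(float,sys.argv[1:]));go(a[:3],a[3])
E
python3 go.py 0.535 -0.001 0.05 100.5
```

```text
t 0.2 pos [0.2397 0.577  0.2301] yaw 67.43 F [0.3 0.9 0.6] w 0.0869 j [-1.2   0.33 -0.06  1.46  0.02  1.35 -0.09]
shift [-0.4202  0.4945  0.1804] turn [-2.000e-04  8.000e-04 -5.771e-01]
```

{"api": "jog_arm", "payload": {
  "motion": [
    [0, 0, -0.05, 0, 0, 0, 1],
    [0, 0, -0.1, 0, 0, 0, 1],
    [-0.42, 0.494, -0.1, 0, 0, -0.57, 1],
    [-0.42, 0.494, -0.1, 0, 0, -0.57, 1],
    [-0.42, 0.494, -0.1, 0, 0, -0.57, 1],
    [-0.42, 0.494, -0.1, 0, 0, -0.57, 1],
    [-0.42, 0.494, -0.1, 0, 0, -0.57, 1],
    [-0.42, 0.494, -0.1, 0, 0, -0.57, 1]
  ]
}}

```text
time: 1.0
tcp_pos: [0.3761, 0.3096, 0.3306]
ee_rot: [[-0.175, 0.984, 0.0], [0.984, 0.175, 0.0], [0.0, 0.0, -1.0]]
wrist_force: [0.9, 0.5, -0.9]
grip_width: 0.0313
```

```bash
python3 go.py 0.535 -0.001 0.05 100.5
```

```text
t 1.0 pos [0.3761 0.3096 0.3306] yaw 100.11 F [ 0.9  0.5 -0.9] w 0.0313 j [-0.86 -0.01  0.07  1.65  0.    1.5   0.96]
shift [-0.3338  0.1019  0.2805] turn [ 0.0002 -0.0004 -0.0069]
```

{"api": "jog_arm", "payload": {
  "motion": [
    [-0.333, 0.102, 0, 0, 0, 0, 1],
    [-0.333, 0.102, 0, 0, 0, 0, 1],
    [-0.333, 0.102, 0, 0, 0, 0, 1],
    [-0.333, 0.102, 0, 0, 0, 0, 1],
    [-0.333, 0.102, 0, 0, 0, 0, 1],
    [-0.333, 0.102, 0, 0, 0, 0, 1],
    [-0.333, 0.102, 0.05, 0, 0, 0, 1],
    [-0.333, 0.102, 0.1, 0, 0, 0, 1]
  ]
}}

```text
time: 1.8
tcp_pos: [0.5351, 0.0, 0.2467]
ee_rot: [[-0.17, 0.985, 0.005], [0.985, 0.17, -0.001], [-0.001, 0.005, -1.0]]
wrist_force: [-0.1, 0.9, -0.2]
grip_width: 0.0005
```

```bash
python3 go.py 0.535 -0.001 0.03 100.5
```

```text
t 1.8 pos [0.5351 0.     0.2467] yaw 99.77 F [-0.1  0.9 -0.2] w 0.0005 j [-0.5   0.12  0.45  1.7  -0.05  1.33  1.7 ]
shift [-0.0007 -0.0014  0.2167] turn [ 0.0053  0.0015 -0.0127]
```

{"api": "jog_arm", "payload": {
  "motion": [
    [0, 0, 0.05, 0, 0, 0, 1],
    [0, 0, 0.1, 0, 0, 0, 1],
    [0, 0, 0.15, 0, 0, 0, 1],
    [0, 0, 0.19, 0, 0, 0, 1],
    [0, 0, 0.21, 0, 0, 0, 1],
    [0, 0, 0.21, 0, 0, 0, 1],
    [0, 0, 0.21, 0, 0, 0, 1]
  ]
}}

```text
time: 2.5
tcp_pos: [0.5332, 0.0045, 0.0363]
ee_rot: [[-0.175, 0.985, 0.0], [0.985, 0.175, -0.0], [-0.0, 0.0, -1.0]]
wrist_force: [-0.7, 0.3, 0.3]
grip_width: 0.0006
```

```bash
python3 go.py 0.535 -0.001 0.01 100.5
```

```text
t 2.5 pos [0.5332 0.0045 0.0363] yaw 100.09 F [-0.7  0.3  0.3] w 0.0006 j [-0.45  0.35  0.41  1.92 -0.17  0.9   1.8 ]
shift [-0.0058  0.0008  0.0263] turn [ 0.0002  0.0001 -0.0071]
```

{"api": "jog_arm", "payload": {
  "motion": [
    [-0.005, 0.002, 0.012, 0, 0, 0, 1],
    [-0.005, 0.002, 0.02, 0, 0, 0, 1],
    [-0.005, 0.002, 0.024, 0, 0, 0, 1],
    [-0.005, 0.002, 0.026, 0, 0, 0, 1],
    [-0.005, 0.002, 0.027, 0, 0, 0, 1],
    [-0.005, 0.002, 0.027, 0, 0, 0, 1]
  ]
}}

```text
time: 3.1
tcp_pos: [0.5356, -0.0001, 0.0104]
ee_rot: [[-0.175, 0.985, -0.001], [0.985, 0.175, 0.001], [0.001, -0.0, -1.0]]
wrist_force: [-10.4, -1.6, 26.7]
grip_width: 0.0008
```

```bash
python3 go.py 0.535 -0.001 0.01 100.5
```

```text
t 3.1 pos [ 5.356e-01 -1.000e-04  1.040e-02] yaw 100.07 F [-10.4  -1.6  26.7] w 0.0008 j [-0.43  0.39  0.4   1.93 -0.2   0.86  1.83]
shift [-0.0008 -0.0008  0.0004] turn [-0.0005 -0.0011 -0.0075]
```

{"api": "jog_arm", "payload": {
  "motion": [
    [0, 0, -0.0006, 0, 0, 0, 1],
    [0.0004, 0.005, -0.0006, 0, 0, 0, 1],
    [0.001, 0.012, -0.0006, 0, 0, 0, 1],
    [0.0018, 0.02, -0.0006, 0, 0, 0, 1],
    [0.0026, 0.03, -0.0006, 0, 0, 0, 1],
    [0.0026, 0.03, -0.0006, 0, 0, 0, 1]
  ]
}}

```text
time: 3.7
tcp_pos: [0.5664, 0.0079, 0.0105]
ee_rot: [[-0.175, 0.985, 0.002], [0.985, 0.175, 0.0], [-0.0, 0.002, -1.0]]
wrist_force: [0.5, -0.3, 8.2]
grip_width: 0.0002
```

```bash
python3 - <<'E'
from go import go
from bench import bot
from meas import *
go((0.664,.034,.01),100)
t=bot.read_camera("top");s=bot.read_camera("scene")
cv2.imwrite("pics/t1.png",cv2.resize(t["frame"][130:280,270:420,::-1],None,fx=4,fy=4))
cv2.imwrite("pics/s1.png",cv2.resize(s["frame"][200:320,270:420,::-1],None,fx=4,fy=4))
E
```

```text
t 3.7 pos [0.5664 0.0079 0.0105] yaw 100.1 F [ 0.5 -0.3  8.2] w 0.0002 j [-0.42  0.45  0.39  1.85 -0.22  0.88  1.82]
shift [0.0086 0.1007 0.0007] turn [0.0021 0.0001 0.0017]
```

View pics/t1.png

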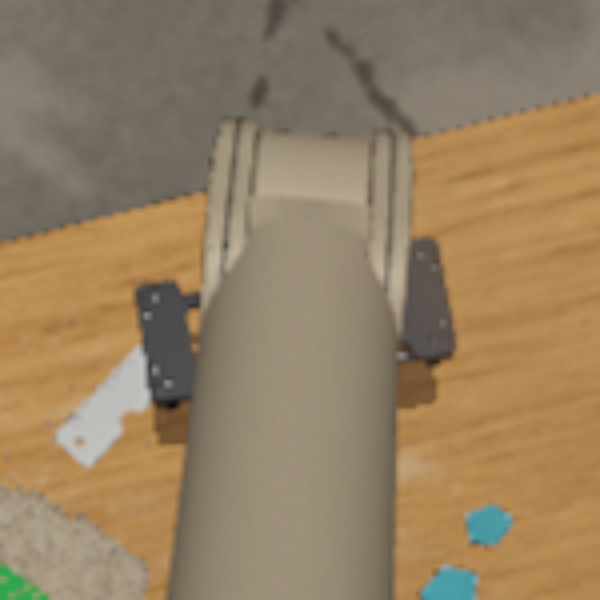

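View pics/s1.png

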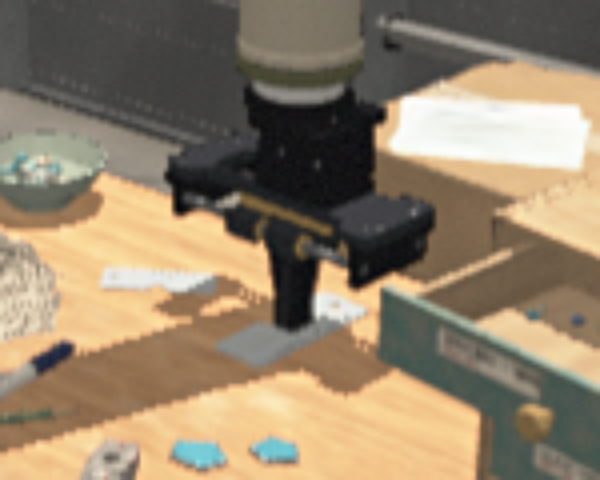

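Top view: the arm hides the sheet. Scene view: the fingertip at about (293,325) in the crop stands on the middle of the sheet, which follows it. I'll carry on dragging.

{"api": "jog_arm", "payload": {
  "motion": [
    [0.001, 0.01, 0.0002, 0, 0, 0, 1],
    [0.002, 0.022, 0.0002, 0, 0, 0, 1],
    [0.003, 0.034, 0.0002, 0, 0, 0, 1],
    [0.004, 0.046, 0.0002, 0, 0, 0, 1],
    [0.005, 0.056, 0.0002, 0, 0, 0, 1],
    [0.0055, 0.062, 0.0002, 0, 0, 0, 1],
    [0.0055, 0.062, 0.0002, 0, 0, 0, 1]
  ]
}}

```text
time: 4.5
tcp_pos: [0.6261, 0.0239, 0.0105]
ee_rot: [[-0.175, 0.985, 0.002], [0.985, 0.175, 0.0], [-0.0, 0.002, -1.0]]
wrist_force: [-2.8, -1.3, 11.1]
grip_width: 0.0002
```

```bash
python3 - <<'E'
from go import go
from bench import bot
from meas import *
go((0.664,.034,.01),100)
s=bot.read_camera("scene")
cv2.imwrite("pics/s2.png",cv2.resize(s["frame"][200:320,270:420,::-1],None,fx=4,fy=4))
E
```

```text
t 4.5 pos [0.6261 0.0239 0.0105] yaw 100.08 F [-2.8 -1.3 11.1] w 0.0002 j [-0.41  0.56  0.38  1.68 -0.25  0.94  1.82]
shift [0.0033 0.0391 0.0005] turn [0.0015 0.0002 0.0015]
```

View pics/s2.png

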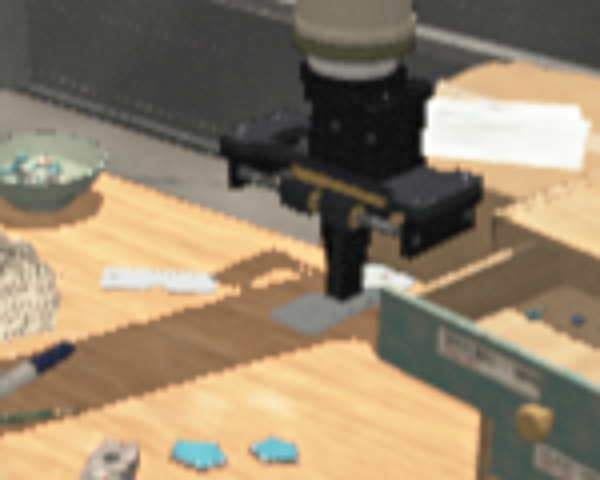

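The sheet follows straight, with the tip still on its middle, so I'll finish the drag, lift and back off.

{"api": "jog_arm", "payload": {
  "motion": [
    [0.001, 0.01, 0.0001, 0, 0, 0, 1],
    [0.002, 0.02, 0.0001, 0, 0, 0, 1],
    [0.003, 0.03, 0.0001, 0, 0, 0, 1],
    [0.0033, 0.038, 0.0001, 0, 0, 0, 1],
    [0.0033, 0.038, 0.0001, 0, 0, 0, 1],
    [0.0033, 0.038, 0.0001, 0, 0, 0, 1],
    [0.0033, 0.038, -0.01, 0, 0, 0, 1],
    [0.0033, 0.038, -0.05, 0, 0, 0, 1]
  ]
}}

```text
time: 5.35
tcp_pos: [0.6587, 0.0342, 0.0559]
ee_rot: [[-0.176, 0.984, -0.007], [0.984, 0.176, -0.001], [0.0, -0.007, -1.0]]
wrist_force: [0.3, -0.2, -0.2]
grip_width: 0.0004
```

{"api": "jog_arm", "payload": {
  "motion": [
    [0, 0, -0.05, 0, 0, 0, 0.6],
    [0, -0.05, -0.1, 0, 0, 0, 0.25],
    [0, -0.1, -0.1, 0, 0, 0, 0.25],
    [0, -0.15, -0.1, 0, 0, 0, 0.25],
    [0, -0.19, -0.1, 0, 0, 0, 0.25],
    [0, -0.19, -0.1, 0, 0, 0, 0.25]
  ]
}}

```text
time: 5.95
tcp_pos: [0.4693, -0.0005, 0.1588]
ee_rot: [[-0.174, 0.985, -0.003], [0.985, 0.174, 0.002], [0.003, -0.003, -1.0]]
wrist_force: [0.1, 0.2, 0.4]
grip_width: 0.0405
```

```bash
python3 - <<'E'
from go import go
from bench import bot
from meas import *
go((0.664,.034,.01),100)
s=bot.read_camera("scene");t=bot.read_camera("top")
cv2.imwrite("pics/t3.png",cv2.resize(t["frame"][130:280,270:420,::-1],None,fx=4,fy=4))
cv2.imwrite("pics/s3.png",cv2.resize(s["frame"][200:320,270:420,::-1],None,fx=4,fy=4))
E
```

```text
t 5.95 pos [ 0.4693 -0.0005  0.1588] yaw 100.02 F [0.1 0.2 0.4] w 0.0405 j [-0.53  0.03  0.45  1.97 -0.02  1.14  1.67]
shift [-0.0003  0.1981  0.1483] turn [-0.0025 -0.0026  0.0003]
```

View pics/t3.png

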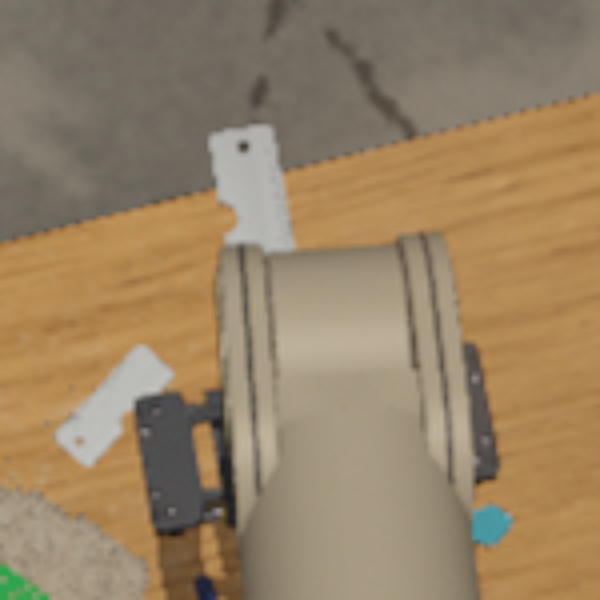

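View pics/s3.png

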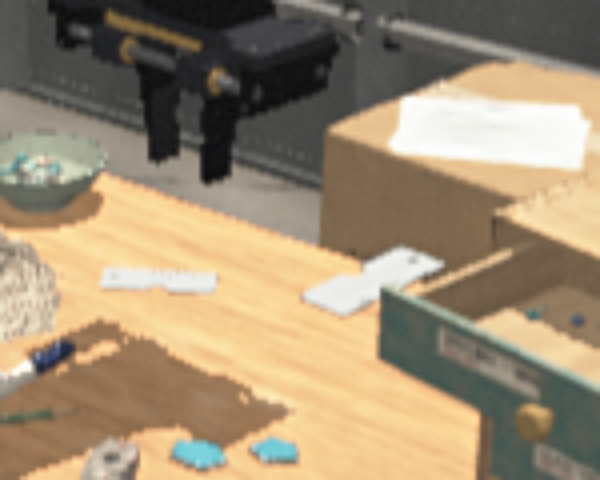

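The top view shows end a over the edge: its end corners are at crop (208,135) and (274,125), and the table edge crosses the sheet at about crop row 180. Its lower part is hidden by the arm. I'll measure it.

```bash
python3 - <<'E'
from bench import bot
from meas import *
t=bot.read_camera("top");s=bot.read_camera("scene")
L=np.array([.69854,-.00882]);n=np.array([.96601,.25849]);e=np.array([n[1],-n[0]])
P=onz(t,tmask(t,(316,155,350,189)),.002)[:,:2]
q=np.c_[(P-L)@n,(P-L)@e]  # out, right
# right side pixels: per-row max
C=tmask(t,(316,155,350,189))
def side(f,lo,hi):
    r=[(f(C[C[:,1]==v,0]),v) for v in range(lo,hi)]
    p=onz(t,np.array(r)+[[.5 if f is max else -.5,0]],.002)[:,:2]
    l=cv2.fitLine(p.astype(np.float32),cv2.DIST_HUBER,0,.001,.001).ravel();d=l[:2]*np.sign(l[0]);return d,l[2:],np.rad2deg(np.arctan2(d[1],d[0]))
r=side(max,166,187);l=side(min,167,176);print("right",r,"left",l)
d=r[0];w=np.array([-d[1],d[0]]);print("width",(l[1]-r[1])@w)
print("end out max",q[:,0].max(),"along d max", (P@d).max())
end=(P@d).max(); ctr=r[1]+w*0.0225; ea=ctr+d*(end-ctr@d); print("end_a",ea,"center",ea-d*.06,"out",(ea-L)@n,"grasp@edge+22:",)
# scene check
Cs=tmask(s,(340,255,384,282));Ps=onz(s,Cs,.002)[:,:2];i=np.argmin(np.linalg.norm(Ps-(ea-[0,0]),axis=1))
print("scene contour max along d",(Ps@d).max(),"vs",end, "w range",(Ps@w).min(),(Ps@w).max(),"top",r[1]@w)
E
```

```text
right (array([0.9810438 , 0.19378614], dtype=float32), array([0.6849447 , 0.01374706], dtype=float32), np.float32(11.1738205)) left (array([0.9874582 , 0.15788041], dtype=float32), array([0.69560975, 0.06042384], dtype=float32), np.float32(9.083888))
width 0.043725222
end out max 0.03658502392145949 along d max 0.7167378384592834
end_a [0.72189934 0.0439815 ] center [0.66303672 0.03235433] out 0.03621401756153619 grasp@edge+22:
scene contour max along d 0.719649503075111 vs 0.7167378384592834 w range -0.17474407477641662 -0.07012603344237138 top -0.11924632
```

```bash
python3 go.py .7075 .0405 .06 100.7
```

```text
t 6.15 pos [0.4758 0.0012 0.1598] yaw 100.12 F [0.4 0.8 0.2] w 0.0564 j [-0.53  0.05  0.44  1.96 -0.02  1.14  1.67]
shift [-0.002   0.2348  0.1002] turn [ 0.0018 -0.0001 -0.0101]
```

{"api": "jog_arm", "payload": {
  "motion": [
    [-0.002, 0.05, 0, 0, 0, -0.01, 0.27],
    [-0.002, 0.1, 0, 0, 0, -0.01, 0.27],
    [-0.002, 0.15, 0, 0, 0, -0.01, 0.27],
    [-0.002, 0.2, 0, 0, 0, -0.01, 0.27],
    [-0.002, 0.235, 0.02, 0, 0, -0.01, 0.27],
    [-0.002, 0.235, 0.06, 0, 0, -0.01, 0.27],
    [-0.002, 0.235, 0.1, 0, 0, -0.01, 0.27],
    [-0.002, 0.235, 0.1, 0, 0, -0.01, 0.27]
  ]
}}

```text
time: 6.95
tcp_pos: [0.7034, 0.0403, 0.0514]
ee_rot: [[-0.186, 0.982, -0.011], [0.983, 0.186, -0.002], [0.0, -0.011, -1.0]]
wrist_force: [-1.4, 0.1, -0.5]
grip_width: 0.0637
```

{"api": "jog_arm", "payload": {
  "motion": [
    [0, 0, 0, 0, 0, 0, 0.27],
    [0, 0, 0, 0, 0, 0, 0.27]
  ]
}}

```text
time: 7.15
tcp_pos: [0.7081, 0.0401, 0.0616]
ee_rot: [[-0.185, 0.983, 0.004], [0.983, 0.185, 0.0], [-0.0, 0.003, -1.0]]
wrist_force: [0.2, 0.4, 0.5]
grip_width: 0.0632
```

```bash
python3 - <<'E'
from go import go
from bench import bot
from meas import *
go((0.7075,.0405,.003),100.7)
s=bot.read_camera("scene");t=bot.read_camera("top")
cv2.imwrite("pics/s4.png",cv2.resize(s["frame"][180:300,290:440,::-1],None,fx=5,fy=5))
E
```

```text
t 7.15 pos [0.7081 0.0401 0.0616] yaw 100.69 F [0.2 0.4 0.5] w 0.0632 j [-0.4   0.67  0.42  1.41 -0.28  1.12  1.82]
shift [ 0.0006 -0.0008  0.0586] turn [ 0.0035  0.0004 -0.0002]
```

View pics/s4.png

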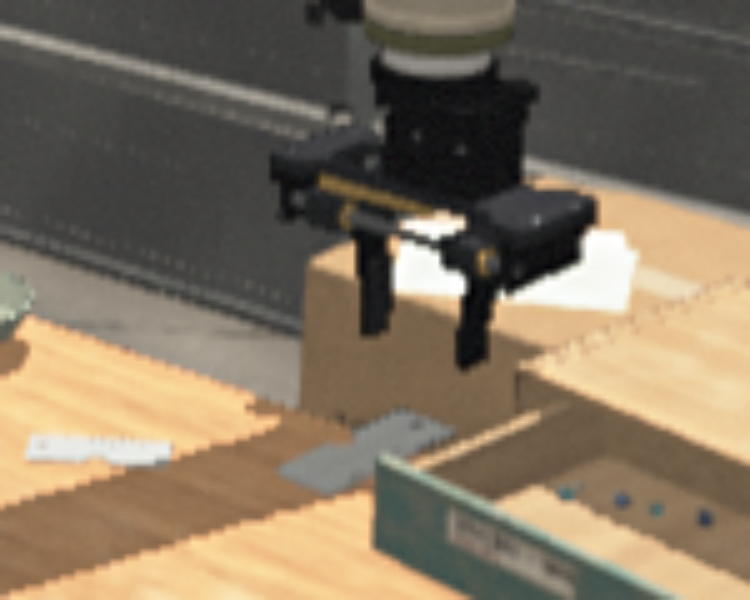

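The open fingers (crop 375,330 and 470,360) straddle the overhanging end. I'll descend and grip.

{"api": "jog_arm", "payload": {
  "motion": [
    [0, 0, 0.025, 0, 0, 0, 0.27],
    [0, 0, 0.045, 0, 0, 0, 0.27],
    [0, 0, 0.054, 0, 0, 0, 0.27],
    [0, 0, 0.057, 0, 0, 0, 0.27],
    [0, 0, 0.057, 0, 0, 0, 0.27],
    [0, 0, 0.057, 0, 0, 0, 0.27]
  ]
}}

```text
time: 7.85
tcp_pos: [0.7072, 0.04, 0.0035]
ee_rot: [[-0.185, 0.983, 0.002], [0.983, 0.185, 0.0], [-0.0, 0.002, -1.0]]
wrist_force: [-0.6, 0.0, -0.0]
grip_width: 0.0639
```

```bash
python3 - <<'E'
from go import go
from bench import bot
from meas import *
go((0.7075,.0405,.003),100.7)
s=bot.read_camera("scene");t=bot.read_camera("top")
cv2.imwrite("pics/s5.png",cv2.resize(s["frame"][180:300,290:440,::-1],None,fx=5,fy=5))
E
```

```text
t 7.85 pos [0.7072 0.04   0.0035] yaw 100.67 F [-0.6  0.  -0. ] w 0.0639 j [-0.39  0.73  0.4   1.44 -0.31  1.03  1.83]
shift [0.0005 0.0004 0.0005] turn [ 0.0019  0.0001 -0.0006]
```

View pics/s5.png

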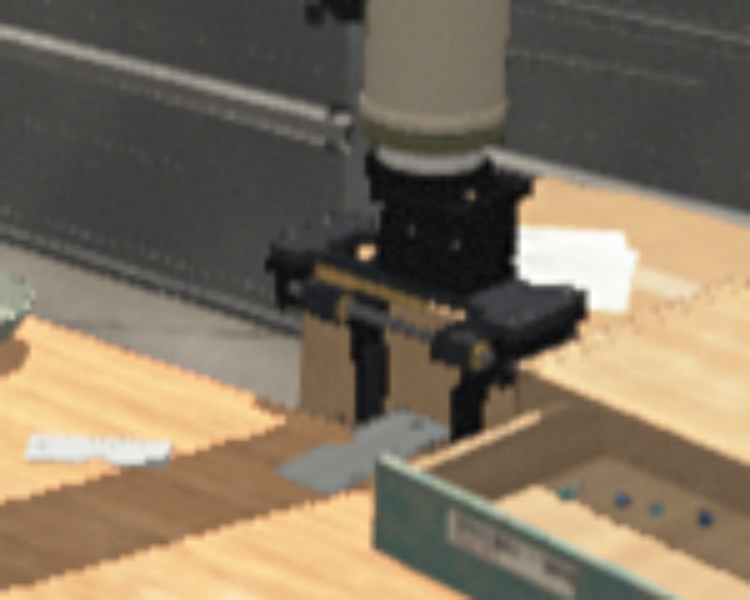

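The fingers stand on both sides of the sheet, with no contact force. I'll close at 35 N.

{"api": "jog_arm", "payload": {
  "motion": [
    [0, 0, 0, 0, 0, 0, 0.6],
    [0, 0, 0, 0, 0, 0, 0.6],
    [0, 0, 0, 0, 0, 0, 0.6],
    [0, 0, 0, 0, 0, 0, 0.6],
    [0, 0, 0, 0, 0, 0, 0.6]
  ],
  "newtons": 35
}}

```text
time: 8.45
tcp_pos: [0.7064, 0.04, 0.0022]
ee_rot: [[-0.185, 0.983, 0.0], [0.983, 0.185, 0.0], [0.0, 0.0, -1.0]]
wrist_force: [-0.2, 0.4, 0.8]
grip_width: 0.0433
```

{"api": "jog_arm", "payload": {
  "motion": [
    [0, 0, -0.005, 0, 0, 0, 0.6],
    [0, 0, -0.015, 0, 0, 0, 0.6],
    [0, 0, -0.03, 0, 0, 0, 0.6],
    [0, 0, -0.05, 0, 0, 0, 0.6],
    [0, 0, -0.07, 0, 0, 0, 0.6],
    [0, 0, -0.08, 0, 0, 0, 0.6],
    [0, 0, -0.08, 0, 0, 0, 0.6]
  ]
}}

```text
time: 9.15
tcp_pos: [0.7076, 0.0399, 0.0846]
ee_rot: [[-0.185, 0.983, 0.004], [0.983, 0.185, 0.001], [-0.0, 0.004, -1.0]]
wrist_force: [-0.4, -0.3, -0.8]
grip_width: 0.0431
```

```bash
python3 - <<'E'
from go import go
from bench import bot
from meas import *
go((0.7075,.0405,.003),100.7)
s=bot.read_camera("scene");t=bot.read_camera("top")
cv2.imwrite("pics/s6.png",cv2.resize(s["frame"][160:300,280:440,::-1],None,fx=4,fy=4))
cv2.imwrite("pics/t6.png",cv2.resize(t["frame"][130:280,270:420,::-1],None,fx=4,fy=4))
E
```

```text
t 9.15 pos [0.7076 0.0399 0.0846] yaw 100.67 F [-0.4 -0.3 -0.8] w 0.0431 j [-0.41  0.64  0.43  1.39 -0.27  1.16  1.81]
shift [ 0.0006 -0.0003  0.0816] turn [ 0.0037  0.0001 -0.0006]
```

View pics/s6.png

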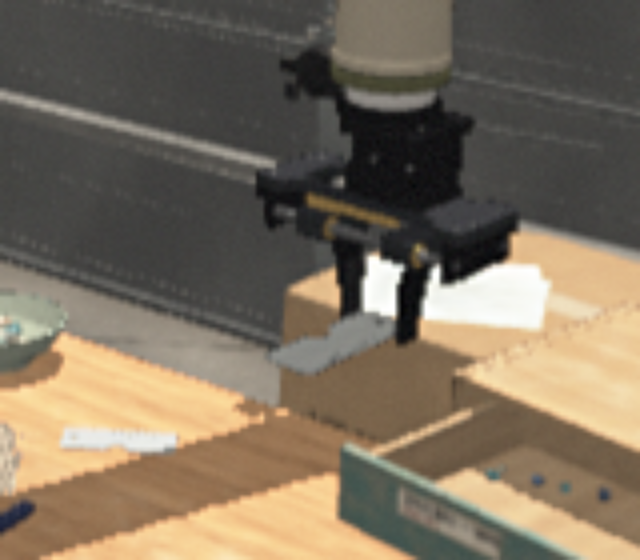

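View pics/t6.png

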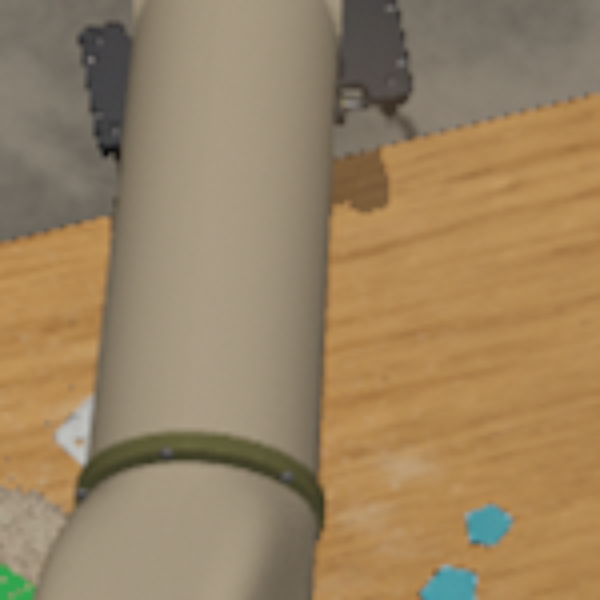

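The sheet is held level at 43 mm opening. I'll raise it above cabinet height.

{"api": "jog_arm", "payload": {
  "motion": [
    [0, 0, -0.02, 0, 0, 0, 0.6],
    [0, 0, -0.05, 0, 0, 0, 0.6],
    [0, 0, -0.08, 0, 0, 0, 0.6],
    [0, 0, -0.11, 0, 0, 0, 0.6],
    [0, 0, -0.14, 0, 0, 0, 0.6],
    [0, 0, -0.165, 0, 0, 0, 0.6],
    [0, 0, -0.175, 0, 0, 0, 0.6],
    [0, 0, -0.175, 0, 0, 0, 0.6]
  ],
  "newtons": 45
}}

```text
time: 10.05
tcp_pos: [0.7067, 0.0399, 0.2573]
ee_rot: [[-0.185, 0.983, 0.001], [0.983, 0.185, 0.0], [-0.0, 0.001, -1.0]]
wrist_force: [0.8, -1.2, -0.9]
grip_width: 0.0427
```

```bash
python3 go.py .5025 -.399 .26 5.2
```

```text
t 10.05 pos [0.7067 0.0399 0.2573] yaw 100.67 F [ 0.8 -1.2 -0.9] w 0.0427 j [-0.41  0.54  0.47  1.18 -0.23  1.47  1.78]
shift [-0.3935 -0.2819 -0.003 ] turn [ 7.0000e-04 -7.0000e-04  1.6663e+00]
```

{"api": "jog_arm", "payload": {
  "motion": [
    [-0.015, -0.02, -0.003, 0, 0, 0.06, 0.6],
    [-0.04, -0.045, -0.003, 0, 0, 0.17, 0.6],
    [-0.07, -0.075, -0.003, 0, 0, 0.29, 0.6],
    [-0.1, -0.1, -0.003, 0, 0, 0.41, 0.6],
    [-0.13, -0.125, -0.003, 0, 0, 0.53, 0.6],
    [-0.16, -0.15, -0.003, 0, 0, 0.65, 0.6],
    [-0.185, -0.17, -0.003, 0, 0, 0.75, 0.6],
    [-0.2, -0.18, -0.003, 0, 0, 0.8, 0.6]
  ]
}}

```text
time: 10.85
tcp_pos: [0.5643, -0.1924, 0.2584]
ee_rot: [[0.581, 0.814, -0.002], [0.814, -0.581, 0.0], [-0.001, -0.002, -1.0]]
wrist_force: [0.7, 0.9, -0.0]
grip_width: 0.0424
```

```bash
python3 go.py .5025 -.399 .26 5.2
```

```text
t 10.85 pos [ 0.5643 -0.1924  0.2584] yaw 54.47 F [ 0.7  0.9 -0. ] w 0.0424 j [-0.32  0.3   0.71  1.53 -0.19  1.39  1.36]
shift [-0.204   0.0698 -0.0014] turn [-0.0013  0.0022  0.8599]
```

{"api": "jog_arm", "payload": {
  "motion": [
    [-0.02, 0.007, -0.002, 0, 0, 0.08, 0.6],
    [-0.05, 0.017, -0.002, 0, 0, 0.2, 0.6],
    [-0.08, 0.027, -0.002, 0, 0, 0.33, 0.6],
    [-0.11, 0.038, -0.002, 0, 0, 0.46, 0.6],
    [-0.14, 0.048, -0.002, 0, 0, 0.59, 0.6],
    [-0.17, 0.058, -0.002, 0, 0, 0.72, 0.6],
    [-0.195, 0.067, -0.002, 0, 0, 0.82, 0.6],
    [-0.204, 0.07, -0.002, 0, 0, 0.86, 0.6]
  ]
}}

```text
time: 11.65
tcp_pos: [0.5049, -0.399, 0.2604]
ee_rot: [[0.996, 0.092, -0.003], [0.092, -0.996, -0.0], [-0.003, 0.0, -1.0]]
wrist_force: [0.0, 0.7, -0.4]
grip_width: 0.0426
```

{"api": "jog_arm", "payload": {
  "motion": [
    [0, 0, 0, 0, 0, 0, 0.6],
    [0, 0, 0, 0, 0, 0, 0.6]
  ]
}}

```text
time: 11.85
tcp_pos: [0.5071, -0.3955, 0.2611]
ee_rot: [[0.995, 0.101, -0.001], [0.101, -0.995, 0.001], [-0.001, -0.001, -1.0]]
wrist_force: [-0.2, 0.2, -1.3]
grip_width: 0.0427
```

```bash
python3 - <<'E'
from go import go
from bench import bot
from meas import *
go((0.5025,-.399,.2),5.2)
s=bot.read_camera("scene");t=bot.read_camera("top")
cv2.imwrite("pics/s7.png",cv2.resize(s["frame"][180:360,340:550,::-1],None,fx=3.5,fy=3.3))
cv2.imwrite("pics/t7.png",cv2.resize(t["frame"][130:280,420:570,::-1],None,fx=4,fy=4))
E
```

```text
t 11.85 pos [ 0.5071 -0.3955  0.2611] yaw 5.78 F [-0.2  0.2 -1.3] w 0.0427 j [-0.04  0.47  0.9   1.4  -0.37  1.45  0.96]
shift [-0.0049  0.0031  0.0611] turn [-0.0013  0.0006  0.01  ]
```

View pics/s7.png

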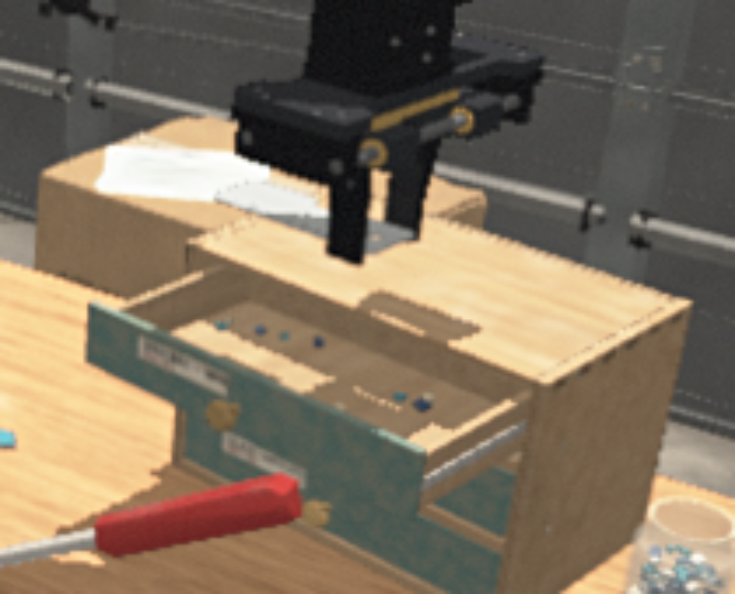

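View pics/t7.png

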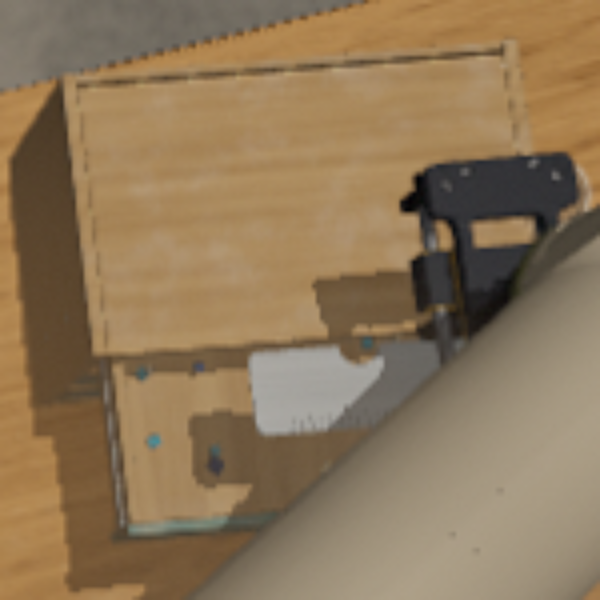

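The scene view shows the sheet held flat over the drawer. In the top view its free end b is at crop (248,352) to (262,435), between the front board and the cabinet top. I'll check its height and place from both views.

```bash
python3 - <<'E'
from go import go
from bench import bot
from meas import *
t=bot.read_camera("top");s=bot.read_camera("scene")
a=[(420+249/4,130+352/4),(420+262/4,130+434/4)]
print("b end corners z.259",np.round(onz(t,a,.259),4))
x=s["frame"][215:262,385:470,::-1];cv2.imwrite("pics/s8.png",cv2.resize(x,None,fx=9,fy=9,interpolation=cv2.INTER_CUBIC))
go((0.5025,-.399,.2),5.2)
E
```

```text
b end corners z.259 [[ 0.5224 -0.2904  0.259 ]
 [ 0.4774 -0.296   0.259 ]]
t 12.05 pos [ 0.5071 -0.3957  0.2619] yaw 5.73 F [ 0.6 -0.5 -0.8] w 0.0421 j [-0.04  0.47  0.9   1.4  -0.37  1.45  0.95]
shift [-0.005   0.0029  0.0619] turn [-0.0007 -0.0004  0.0092]
```

View pics/s8.png

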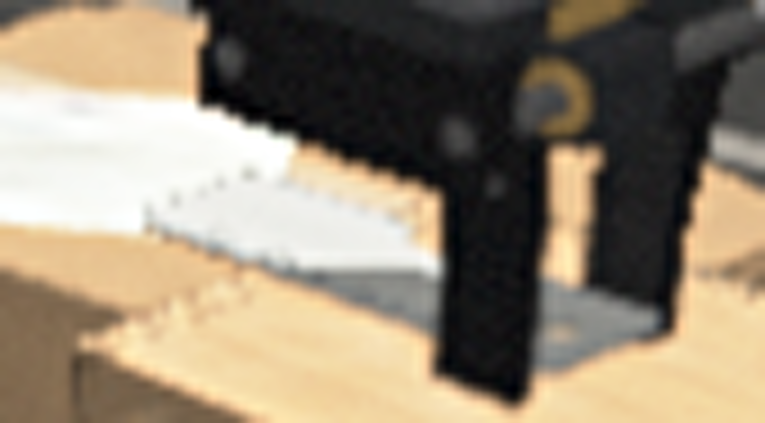

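```bash
python3 - <<'E'
from go import go
from bench import bot
from meas import *
t=bot.read_camera("top");s=bot.read_camera("scene")
a=[(420+262/4,130+434/4),(420+249/4,130+352/4)];b=[(385+148/9,215+212/9),(385+250/9,215+172/9)]
print(np.round(tri(t,a,s,b),4))
# drawer floor-level checks: bead seen in both views? front board top edge inner
E
```

```text
[[ 0.4777 -0.2959  0.2615  0.0016]
 [ 0.521  -0.2891  0.2598  0.0031]]
```

{"api": "jog_arm", "payload": {
  "motion": [
    [-0.005, 0.003, 0.005, 0, 0, 0.01, 0.6],
    [-0.005, 0.003, 0.02, 0, 0, 0.01, 0.6],
    [-0.005, 0.003, 0.035, 0, 0, 0.01, 0.6],
    [-0.005, 0.003, 0.048, 0, 0, 0.01, 0.6],
    [-0.005, 0.003, 0.052, 0, 0, 0.01, 0.6],
    [-0.005, 0.003, 0.052, 0, 0, 0.01, 0.6],
    [-0.005, 0.003, 0.052, 0, 0, 0.01, 0.6]
  ]
}}

```text
time: 12.85
tcp_pos: [0.5016, -0.4006, 0.2104]
ee_rot: [[0.996, 0.087, 0.0], [0.087, -0.996, -0.0], [0.0, 0.0, -1.0]]
wrist_force: [0.1, -0.2, -0.1]
grip_width: 0.0429
```

```bash
python3 - <<'E'
from go import go
from bench import bot
from meas import *
go((0.5025,-.399,.145),5.2)
s=bot.read_camera("scene");t=bot.read_camera("top")
cv2.imwrite("pics/s9.png",cv2.resize(s["frame"][200:350,350:520,::-1],None,fx=4.5,fy=4))
cv2.imwrite("pics/t9.png",cv2.resize(t["frame"][130:280,420:570,::-1],None,fx=4,fy=4))
E
```

```text
t 12.85 pos [ 0.5016 -0.4006  0.2104] yaw 4.98 F [ 0.1 -0.2 -0.1] w 0.0429 j [-0.03  0.5   0.89  1.48 -0.39  1.35  0.97]
shift [ 0.001  -0.0016  0.0654] turn [ 0.0003 -0.0003 -0.0038]
```

View pics/s9.png

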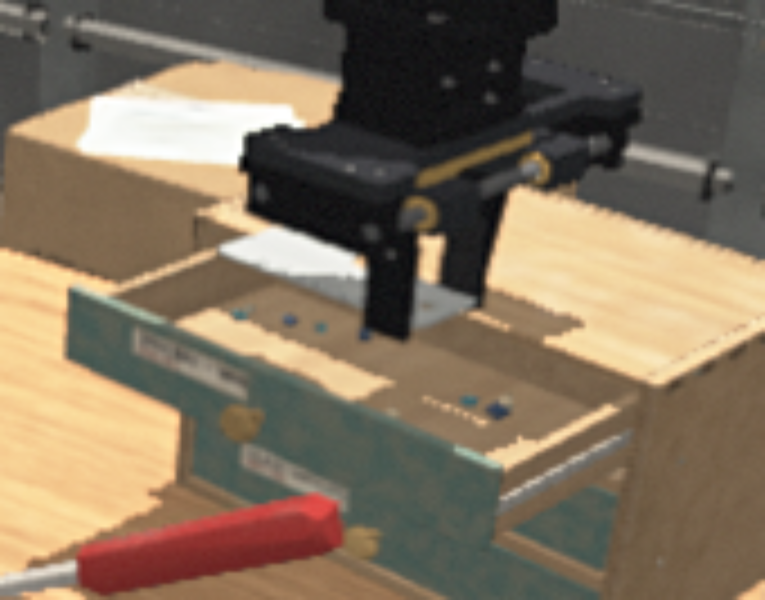

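View pics/t9.png

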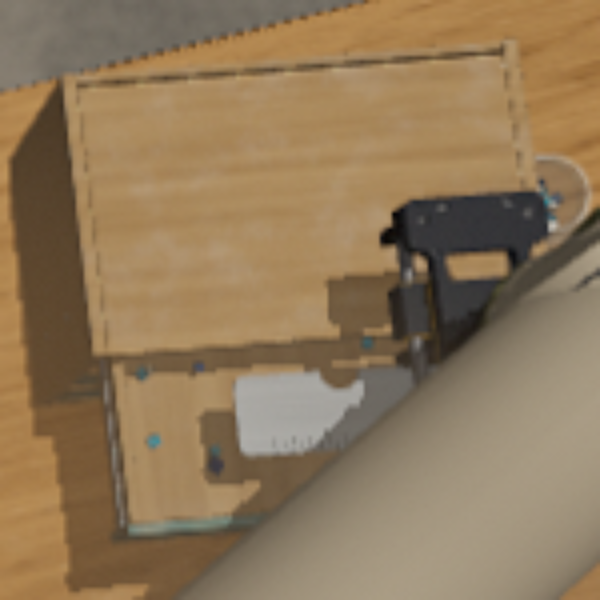

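The sheet and fingers are centred in the strip: 48.6 mm to the cabinet front and 46.7 mm to the front board, against a finger half-width of about 37 mm. I'll descend.

{"api": "jog_arm", "payload": {
  "motion": [
    [0.001, 0, 0.01, 0, 0, 0, 0.6],
    [0.001, 0, 0.025, 0, 0, 0, 0.6],
    [0.001, 0, 0.04, 0, 0, 0, 0.6],
    [0.001, 0, 0.052, 0, 0, 0, 0.6],
    [0.001, 0, 0.06, 0, 0, 0, 0.6],
    [0.001, 0, 0.063, 0, 0, 0, 0.6],
    [0.001, 0, 0.063, 0, 0, 0, 0.6],
    [0.001, 0, 0.063, 0, 0, 0, 0.6]
  ]
}}

```text
time: 13.75
tcp_pos: [0.5027, -0.4007, 0.1475]
ee_rot: [[0.996, 0.087, 0.001], [0.087, -0.996, -0.0], [0.001, 0.0, -1.0]]
wrist_force: [-0.2, -0.8, -0.9]
grip_width: 0.0427
```

```bash
python3 - <<'E'
from go import go
from bench import bot
from meas import *
go((0.5025,-.399,.143),5.2)
s=bot.read_camera("scene")
cv2.imwrite("pics/s10.png",cv2.resize(s["frame"][200:350,350:520,::-1],None,fx=4.5,fy=4))
E
```

```text
t 13.75 pos [ 0.5027 -0.4007  0.1475] yaw 4.98 F [-0.2 -0.8 -0.9] w 0.0427 j [-0.02  0.55  0.86  1.55 -0.43  1.24  1.  ]
shift [-0.     -0.0017  0.0045] turn [ 0.0005 -0.0005 -0.0039]
```

View pics/s10.png

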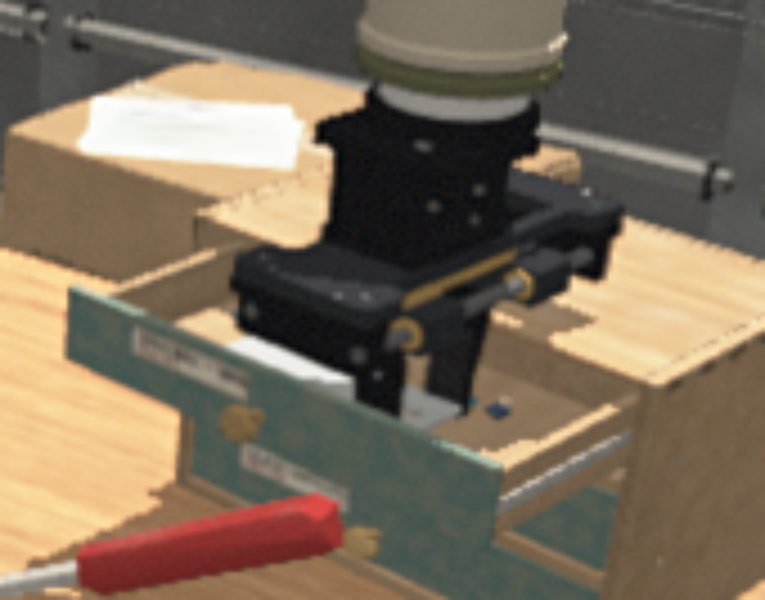

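The sheet is inside the drawer without touching anything, so I'll go down the last few millimetres.

{"api": "jog_arm", "payload": {
  "motion": [
    [0, 0, 0.0015, 0, 0, 0, 0.6],
    [0, 0, 0.003, 0, 0, 0, 0.6],
    [0, 0, 0.004, 0, 0, 0, 0.6],
    [0, 0, 0.004, 0, 0, 0, 0.6],
    [0, 0, 0.004, 0, 0, 0, 0.6]
  ]
}}

```text
time: 14.3
tcp_pos: [0.5025, -0.4004, 0.143]
ee_rot: [[0.996, 0.087, -0.0], [0.087, -0.996, 0.0], [-0.0, -0.0, -1.0]]
wrist_force: [0.2, -0.3, -0.5]
grip_width: 0.0427
```

{"api": "jog_arm", "payload": {
  "motion": [
    [0, 0, 0, 0, 0, 0, 0.42],
    [0, 0, 0, 0, 0, 0, 0.42],
    [0, 0, 0, 0, 0, 0, 0.42],
    [0, 0, 0, 0, 0, 0, 0.42],
    [0, 0, 0, 0, 0, 0, 0.42]
  ]
}}

```text
time: 14.8
tcp_pos: [0.5025, -0.4004, 0.1431]
ee_rot: [[0.996, 0.087, 0.0], [0.087, -0.996, 0.0], [0.0, -0.0, -1.0]]
wrist_force: [-0.0, 0.3, -0.1]
grip_width: 0.0506
```

{"api": "jog_arm", "payload": {
  "motion": [
    [0, 0, -0.005, 0, 0, 0, 0.42],
    [0, 0, -0.02, 0, 0, 0, 0.42],
    [0, 0, -0.05, 0, 0, 0, 0.42],
    [0, 0, -0.09, 0, 0, 0, 0.42],
    [0, 0, -0.13, 0, 0, 0, 0.42],
    [0, 0, -0.14, 0, 0, 0, 0.42]
  ]
}}

```text
time: 15.4
tcp_pos: [0.5031, -0.402, 0.2891]
ee_rot: [[0.996, 0.086, 0.006], [0.086, -0.996, -0.004], [0.005, 0.005, -1.0]]
wrist_force: [0.2, -0.8, -0.1]
grip_width: 0.0505
```

```bash
python3 - <<'E'
from go import go
from bench import bot
from meas import *
go((0.38,-.36,.28),5.2)
s=bot.read_camera("scene");t=bot.read_camera("top")
cv2.imwrite("pics/s11.png",cv2.resize(s["frame"][200:350,350:520,::-1],None,fx=4.5,fy=4))
cv2.imwrite("pics/t11.png",cv2.resize(t["frame"][130:280,420:570,::-1],None,fx=4,fy=4))
E
```

```text
t 15.4 pos [ 0.5031 -0.402   0.2891] yaw 4.95 F [ 0.2 -0.8 -0.1] w 0.0505 j [-0.03  0.46  0.92  1.36 -0.36  1.49  0.95]
shift [-0.119  -0.0525  0.0082] turn [ 0.0045 -0.0054 -0.0043]
```

View pics/s11.png

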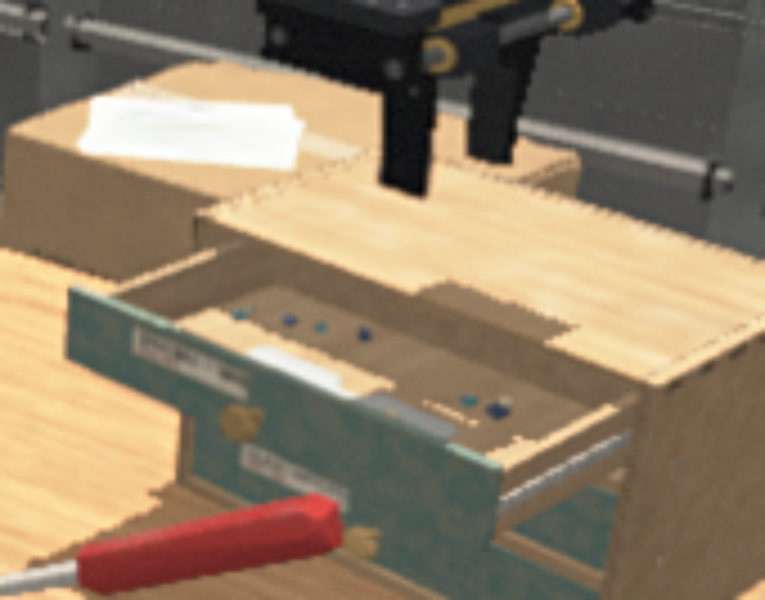

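View pics/t11.png

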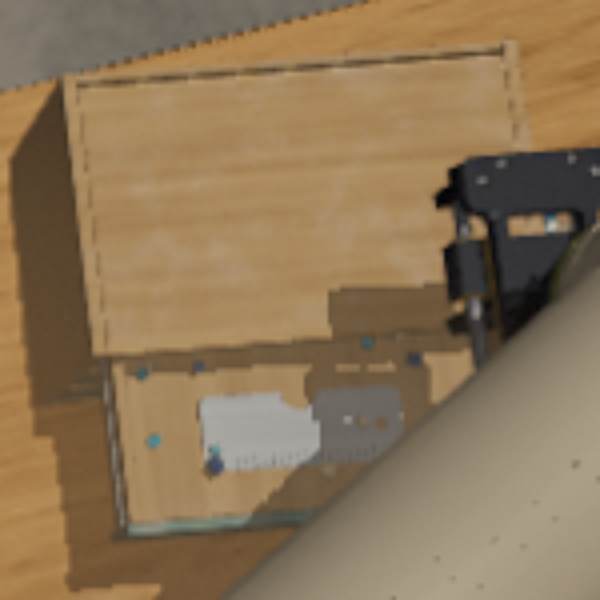

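The sheet lies flat in the drawer, at about crop (200..403, 390..470) in the top view. The scene view agrees. Next is the push, beside the knob; I'll first check where the cutter's red handle stands.

```bash
python3 - <<'E'
from bench import bot
from meas import *
t=bot.read_camera("top");s=bot.read_camera("scene")
for n,c in(("t",t),("s",s)):
    f=cv2.cvtColor(c["frame"],cv2.COLOR_RGB2HSV);m=(((f[...,0]<6)|(f[...,0]>174))&(f[...,1]>170)&(f[...,2]>90)).astype(np.uint8)
    k,l,st,ce=cv2.connectedComponentsWithStats(m);print(n,[(st[i].tolist(),ce[i].round(0).tolist()) for i in range(1,k) if st[i,4]>60])
# handle ends guess
print(np.round(tri(t,[(592,323),(546,333)],s,[(424,329),(370,342)]),3))
P=tmask(t,(465,222,525,252));q=onz(t,P,.135)[:,:2];print("sheet px",P.min(0),P.max(0),"xy",q.min(0),q.max(0))
E
python3 go.py .406 -.339 .289 5.2
```

```text
t [([554, 316, 41, 17, 322], [576.0, 324.0])]
s [([391, 324, 35, 20, 222], [410.0, 334.0]), ([368, 336, 24, 12, 119], [378.0, 342.0])]
[[ 0.302 -0.531  0.23   0.005]
 [ 0.272 -0.449  0.172  0.008]]
sheet px [470. 228.] [499. 247.] xy [ 0.47540187 -0.36483596] [ 0.52170818 -0.2956809 ]
t 15.6 pos [ 0.5024 -0.4001  0.2824] yaw 4.99 F [-0.1 -0.3 -0.5] w 0.0508 j [-0.03  0.46  0.91  1.37 -0.36  1.49  0.95]
shift [-0.0907 -0.0693 -0.0065] turn [-0.0007  0.0004 -0.0037]
```

The handle rises to about 0.23 m but only near y=-0.53, so the left side of the knob is clear. I'll move in front of the drawer with the fingers shut.

{"api": "jog_arm", "payload": {
  "motion": [
    [-0.03, -0.02, 0, 0, 0, 0, 1],
    [-0.065, -0.05, 0, 0, 0, 0, 1],
    [-0.091, -0.069, 0, 0, 0, 0, 1],
    [-0.091, -0.069, 0, 0, 0, 0, 1],
    [-0.091, -0.069, 0.03, 0, 0, 0, 1],
    [-0.091, -0.069, 0.06, 0, 0, 0, 1],
    [-0.091, -0.069, 0.07, 0, 0, 0, 1],
    [-0.091, -0.069, 0.07, 0, 0, 0, 1]
  ]
}}

```text
time: 16.4
tcp_pos: [0.4052, -0.339, 0.2115]
ee_rot: [[0.996, 0.087, -0.004], [0.087, -0.996, 0.001], [-0.003, -0.001, -1.0]]
wrist_force: [-1.2, -0.4, 0.5]
grip_width: 0.0017
```

```bash
python3 - <<'E'
from go import go
from bench import bot
from meas import *
s=bot.read_camera("scene");t=bot.read_camera("top")
go((0.406,-.339,.152),5.2)
cv2.imwrite("pics/s12.png",cv2.resize(s["frame"][200:350,350:520,::-1],None,fx=4.5,fy=4))
cv2.imwrite("pics/t12.png",cv2.resize(t["frame"][130:280,420:570,::-1],None,fx=4,fy=4))
E
```

```text
t 16.5 pos [ 0.4061 -0.3399  0.2136] yaw 4.97 F [-0.3  0.9  0.4] w 0.0005 j [-0.27  0.18  0.99  1.78 -0.16  1.27  0.85]
shift [ 0.     -0.001   0.0616] turn [ 0.0006  0.0004 -0.0041]
```

View pics/s12.png

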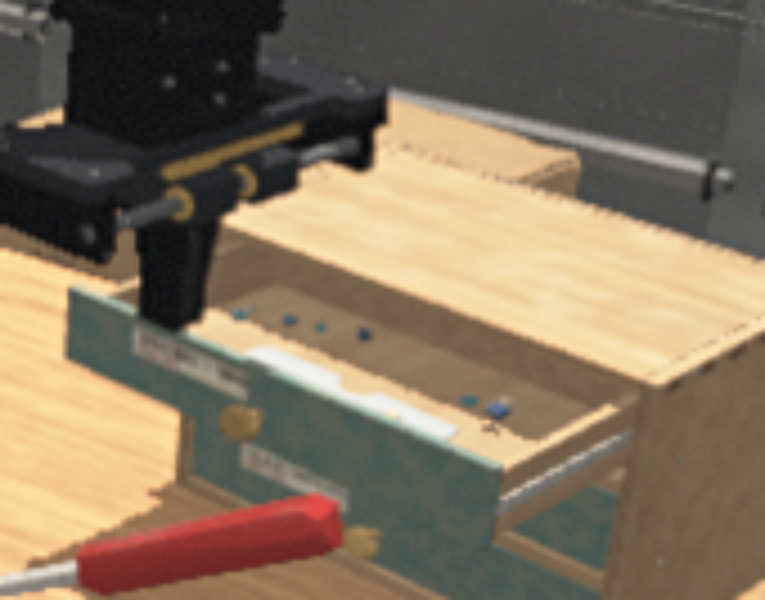

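View pics/t12.png

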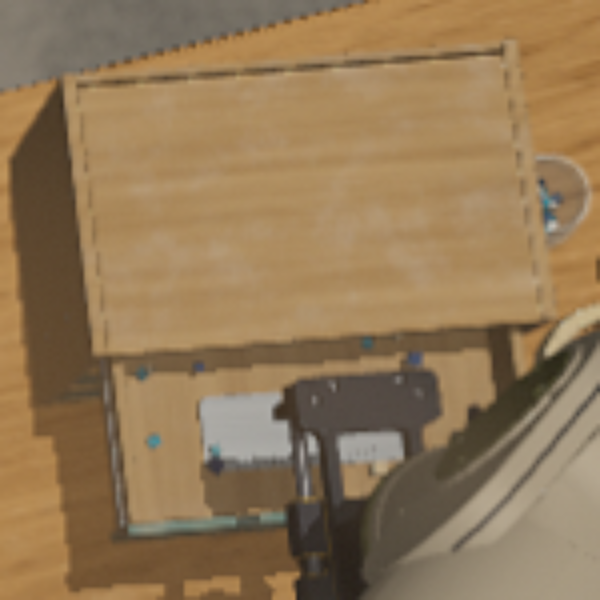

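The sheet lies flat and the shut fingers stand ahead of the board, left of the knob. I'll lower them, then push gently.

{"api": "jog_arm", "payload": {
  "motion": [
    [0, 0, 0.02, 0, 0, 0, 1],
    [0, 0, 0.045, 0, 0, 0, 1],
    [0, 0, 0.058, 0, 0, 0, 1],
    [0, 0, 0.058, 0, 0, 0, 1],
    [0.008, 0, 0.058, 0, 0, 0, 1],
    [0.014, 0, 0.058, 0, 0, 0, 1],
    [0.02, 0, 0.058, 0, 0, 0, 1],
    [0.025, 0, 0.058, 0, 0, 0, 1]
  ]
}}

```text
time: 17.3
tcp_pos: [0.4318, -0.3374, 0.1556]
ee_rot: [[0.996, 0.088, 0.001], [0.088, -0.996, -0.0], [0.001, 0.0, -1.0]]
wrist_force: [-0.5, -0.5, 0.6]
grip_width: 0.0004
```

{"api": "jog_arm", "payload": {
  "motion": [
    [0.006, 0, 0, 0, 0, 0, 1],
    [0.013, 0, 0, 0, 0, 0, 1],
    [0.021, 0, 0, 0, 0, 0, 1],
    [0.03, 0, 0, 0, 0, 0, 1],
    [0.04, 0, 0, 0, 0, 0, 1],
    [0.05, 0, 0, 0, 0, 0, 1],
    [0.058, 0, 0, 0, 0, 0, 1],
    [0.064, 0, 0, 0, 0, 0, 1]
  ]
}}

```text
time: 18.1
tcp_pos: [0.4954, -0.3316, 0.1548]
ee_rot: [[0.996, 0.087, -0.0], [0.087, -0.996, -0.0], [-0.0, -0.0, -1.0]]
wrist_force: [-0.4, 1.6, -0.3]
grip_width: 0.0006
```

```bash
python3 - <<'E'
from go import go
from bench import bot
from meas import *
s=bot.read_camera("scene");t=bot.read_camera("top")
go((0.531,-.329,.155),5.2)
cv2.imwrite("pics/s13.png",cv2.resize(s["frame"][200:350,350:520,::-1],None,fx=4.5,fy=4))
cv2.imwrite("pics/t13.png",cv2.resize(t["frame"][130:280,420:570,::-1],None,fx=4,fy=4))
E
```

```text
t 18.2 pos [ 0.4954 -0.3315  0.1548] yaw 5.04 F [-0.6 -0.2 -0. ] w 0.0001 j [-0.18  0.43  0.89  1.68 -0.36  1.21  0.88]
shift [ 0.0357  0.0007 -0.0002] turn [ 0.      0.0001 -0.0028]
```

View pics/s13.png

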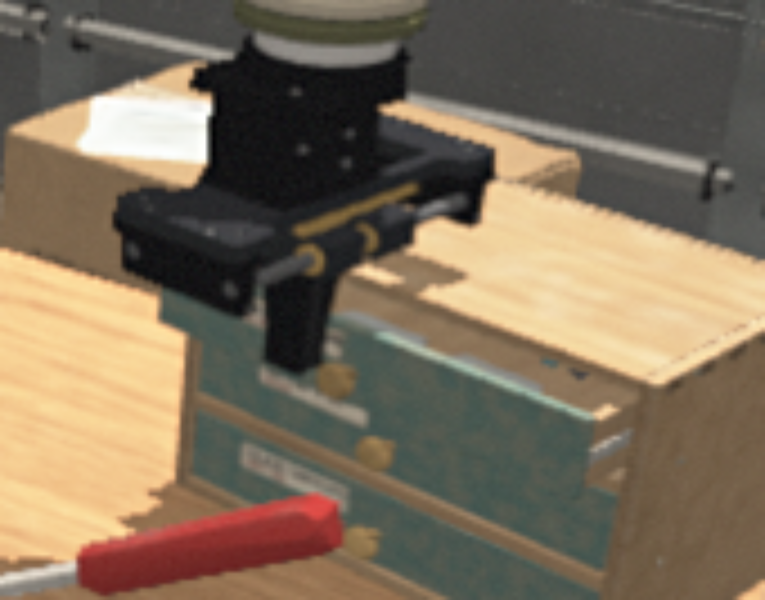

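View pics/t13.png

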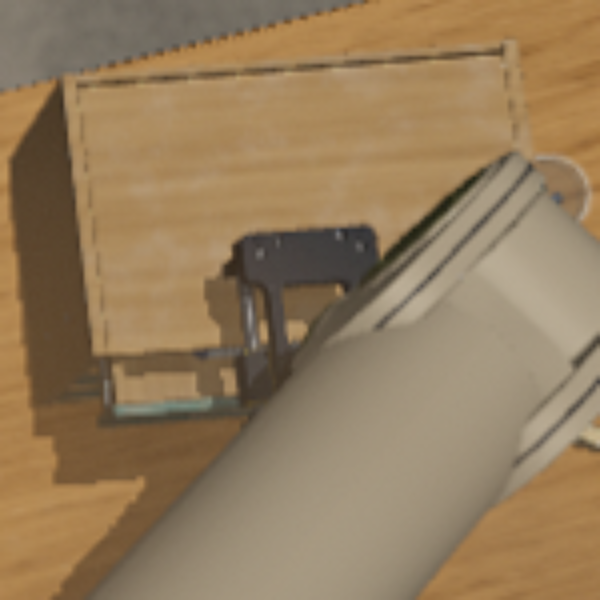

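The drawer follows with about 40 mm left. I'll go on to the stop, watching the force.

{"api": "jog_arm", "payload": {
  "motion": [
    [0.006, 0, 0, 0, 0, 0, 1],
    [0.013, 0, 0, 0, 0, 0, 1],
    [0.02, 0, 0, 0, 0, 0, 1],
    [0.025, 0, 0, 0, 0, 0, 1],
    [0.029, 0, 0, 0, 0, 0, 1],
    [0.032, 0, 0, 0, 0, 0, 1],
    [0.032, 0, 0, 0, 0, 0, 1]
  ]
}}

```text
time: 18.9
tcp_pos: [0.5268, -0.3288, 0.1549]
ee_rot: [[0.996, 0.087, 0.0], [0.087, -0.996, 0.0], [0.0, -0.0, -1.0]]
wrist_force: [-0.2, 0.2, -0.2]
grip_width: 0.0001
```

{"api": "jog_arm", "payload": {
  "motion": [
    [0.001, 0, 0, 0, 0, 0, 1],
    [0.002, 0, 0, 0, 0, 0, 1],
    [0.003, 0, 0, 0, 0, 0, 1],
    [0.003, 0, 0, 0, 0, 0, 1]
  ]
}}

```text
time: 19.3
tcp_pos: [0.5286, -0.3289, 0.155]
ee_rot: [[0.996, 0.086, -0.001], [0.086, -0.996, 0.001], [-0.001, -0.001, -1.0]]
wrist_force: [-4.7, 1.2, 1.6]
grip_width: 0.0003
```

{"api": "jog_arm", "payload": {
  "motion": [
    [0.0005, 0, 0, 0, 0, 0, 1],
    [0.001, 0, 0, 0, 0, 0, 1],
    [0.001, 0, 0, 0, 0, 0, 1]
  ]
}}

```text
time: 19.6
tcp_pos: [0.5286, -0.3289, 0.1549]
ee_rot: [[0.996, 0.086, -0.003], [0.086, -0.996, 0.001], [-0.003, -0.001, -1.0]]
wrist_force: [-10.0, 2.4, 4.7]
grip_width: 0.0006
```

It is hard against the stop: no further motion and 10 N. I'll back off and look.

{"api": "jog_arm", "payload": {
  "motion": [
    [-0.005, 0, 0, 0, 0, 0, 1],
    [-0.02, 0, 0, 0, 0, 0, 1],
    [-0.05, 0, 0, 0, 0, 0, 1],
    [-0.05, 0, -0.04, 0, 0, 0, 1],
    [-0.05, 0, -0.09, 0, 0, 0, 1],
    [-0.09, -0.05, -0.14, 0, 0, 0, 1],
    [-0.09, -0.1, -0.14, 0, 0, 0, 1],
    [-0.09, -0.15, -0.14, 0, 0, 0, 1]
  ]
}}

```text
time: 20.4
tcp_pos: [0.4306, -0.2104, 0.2942]
ee_rot: [[0.997, 0.083, 0.003], [0.083, -0.997, -0.0], [0.003, 0.0, -1.0]]
wrist_force: [1.1, 1.4, -0.1]
grip_width: 0.0006
```

{"api": "jog_arm", "payload": {
  "motion": [
    [0, -0.05, 0, 0, 0, 0, 1],
    [0, -0.1, 0, 0, 0, 0, 1],
    [0, -0.1, 0, 0, 0, 0, 1],
    [0, -0.1, 0, 0, 0, 0, 1]
  ]
}}

```text
time: 20.8
tcp_pos: [0.4228, -0.1093, 0.2933]
ee_rot: [[0.996, 0.089, 0.001], [0.089, -0.996, 0.001], [0.002, -0.001, -1.0]]
wrist_force: [-0.6, -0.9, 0.5]
grip_width: 0.0002
```

```bash
python3 - <<'E'
from go import go
from bench import bot
from meas import *
s=bot.read_camera("scene");t=bot.read_camera("top")
go((0.531,-.329,.155),5.2)
cv2.imwrite("pics/s14.png",s["frame"][...,::-1])
cv2.imwrite("pics/s14z.png",cv2.resize(s["frame"][225:375,350:550,::-1],None,fx=4,fy=4))
cv2.imwrite("pics/t14.png",t["frame"][...,::-1])
E
```

```text
t 20.9 pos [ 0.4227 -0.1112  0.2932] yaw 4.89 F [ 0.8  0.  -0.3] w 0.0003 j [-0.66 -0.22  0.71  1.85  0.14  1.46  0.11]
shift [0.0892 0.2263 0.1382] turn [-0.0003 -0.0008 -0.0054]
```

View pics/s14z.png

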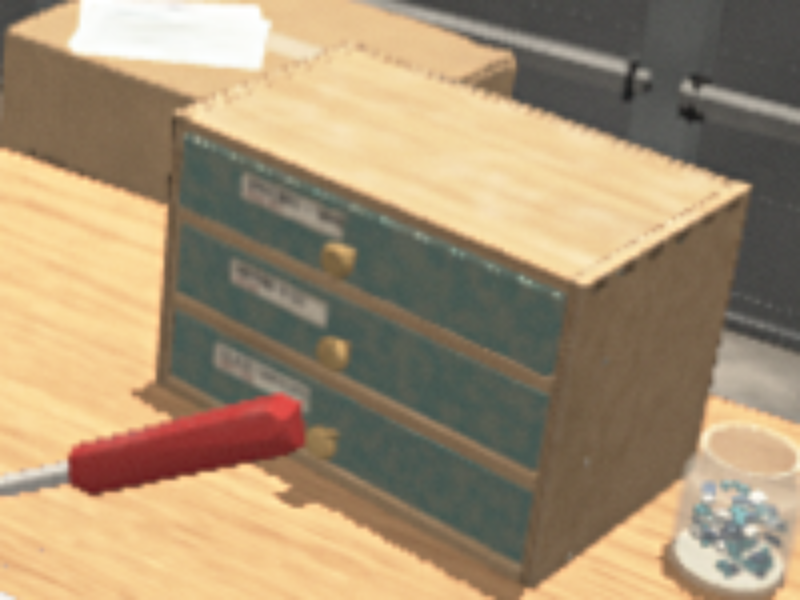

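View pics/t14.png

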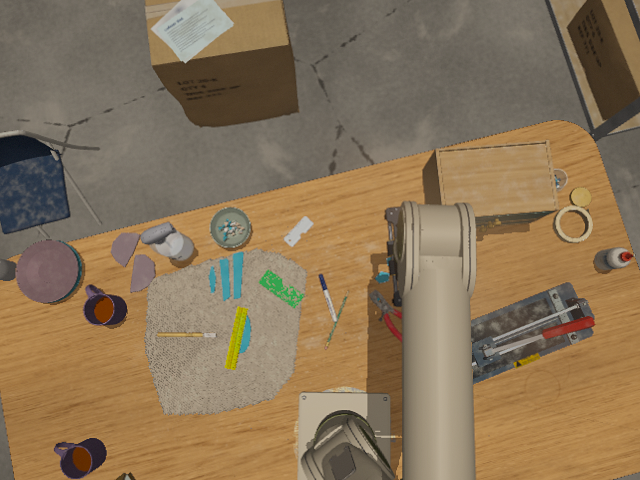

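View pics/s14.png

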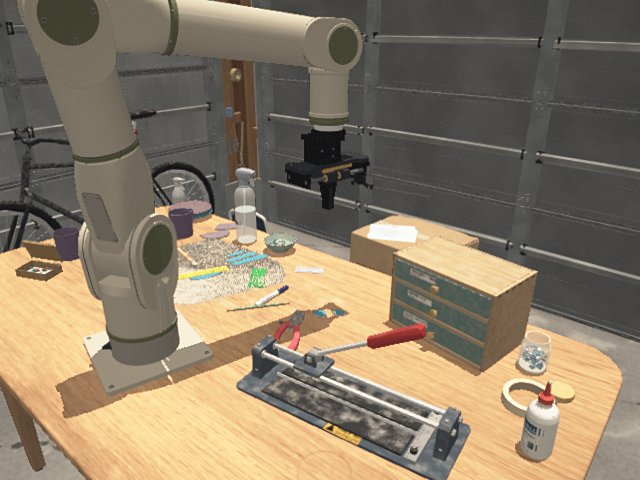

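The scene view shows the top drawer flush with the two shut ones (crop knobs at 338,260, 333,352 and 320,442). The bottle at (245,205) and bowl at (281,243) stand where they did. The arm is clear of everything, so I'm handing in.

```bash
python3 -c "
from bench import bot
print(bot.finish_job())"
```

```text
the job is handed in; nothing more can be done
None
```

The template is in the top drawer and the drawer is shut. I handed the job in at about 21 s; no verdict was reported.

**What I did**
- I dragged the template with the shut fingertip until end a stuck out about 37 mm past the far table edge.
- I gripped that end by its two long sides and lifted it level. The opening settled at 43 mm on the nominally 45 mm wide sheet.
- I laid it along the drawer's width, letting go with the fingertips about 2 mm above the floor.
- I pushed the drawer to its stop beside the knob, backed the arm off and raised it clear.

**Last checks**
- **Template:** after release both views showed it lying flat in the drawer. It cannot be seen now that the drawer is shut, so its final rest there is inferred.
- **Drawer:** at 10 N it moved no further, and in the scene view its front looks flush with the two lower drawers.
- **Bottle and bowl:** they look unmoved in the pictures; I did not measure them.
- **Robot:** clear of everything, with the wrist force near zero.

**Disagreements:** I measured the cabinet's top at about 264 x 165 mm, against 270 x 186 mm in the text, and did not resolve this. From its front edge I estimated the drawer open by about 103 mm, against about 110 mm in the text. Neither affected the placing.

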